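Clamp a mould cassette in the hand-screw press

TASK

Lift the aluminium mould cassette by its middle onto the open front of the green press's bed, tail outwards, short of the guides, and let go of it. Then take it again by its blue tail grip and slide it in between the guides until it stops against the column, and turn the red handle clockwise until the screw is tight on the cassette. Leave the other things on the bench as they are.

Things in the scene. Friction and masses are not known exactly. Their poses are not given: they have to be found in the camera images.
- press: Green hand-screw mould press, fixed. Origin: centre of the bed's underside, on the table. Bed 300 (x) x 100 (y), top 30 above the table. +x is the way a mould slides in, from the open front (x = -150) to the column. Screw axis at x = +50, y = 0. The column's face at x = +110 is the back stop. The overarm (50 wide, z 109 to 143) reaches from the column forward to x = +25.
- home (a point): Point on the bed's top under the screw axis, axes as the press. The cassette is home when its origin lies here: its front face is then against the column. Two low steel guides, 10 high and 62 apart, flank it from 30 in front of it towards the column, with flared mouths from 55 to 30 in front of it.
- bed_front (a point): Point on the bed's top, 115 in front of home (press x = -65), axes as the press: where the cassette's origin may be set down. The bed here is plain and flat, up to the guides' mouths 60 further in.
- cassette: Loose aluminium mould cassette, about 0.5 kg, lying flat: block 120 (x) x 56 (y) x 28 high with a blue line round it; origin at the centre of the block's underside. +x is the front face (60 from the origin) that goes in first; to -x is the tail: a thin neck, then a blue grip block 30 (x) x 16 (y) x 28 high, centred at x = -100.
- tail_grip (a point): Centre of the cassette's blue tail grip (14 above its underside), axes as the cassette.
- ram: The press's steel spindle; origin at the centre of the underside of its pressure plate (48 across), which comes down on the cassette. It does not turn, only moves down and up.
- handle (a joint): Turn of the screw in rad; grows clockwise seen from above, lowering plate and handle 3.2 mm per rad. At 0 the plate is 40 above the bed, so it meets the cassette at about 3.75; starts at 0.6 to 1.8. Turns against a steady 0.16 N m of friction, then stiffens sharply, within about 0.1 rad, as it comes tight (30 N on the plate takes 0.26 N m in all); stays where left.
- handle_grip (a point): Middle of the red bar on top of the screw, on the screw axis, 14 below the bar's top. The bar is 70 long (this point's x), 16 thick (its y), 34 high; at joint value q its x axis points at the press's yaw minus q.
- mug: Bystander, leave alone: stainless steel mug, 85 mm high.
- bottle: Bystander, leave alone: yellow bottle, 130 mm high.
- tape: Bystander, leave alone: roll of paper tape lying flat, 80 mm across.
- tile: Bystander, leave alone: white ceramic block on the grey pad.
- bowl: Bystander, leave alone: black bowl, 100 mm across.
- file: Bystander, leave alone: file with wooden handle, 200 mm long.
- screwdriver: Bystander, leave alone: screwdriver, 170 mm long.

How it is judged (in metres and radians):
On the way, in this order (a step that is already met when the one before it is completed fails the run):
1. the cassette is lifted clear of the table, held by its aluminium block (fingers within 55 mm of its middle) (height (world z) of cassette above 0.02 m and horizontal distance between the grasp point and cassette below 0.055 m and contact force between the fingers and cassette above 1 N), for 0.1 s.
2. the cassette lies flat on the open front of the bed, front face towards the column and its origin at least 75 mm short of home, released (x of cassette in the frame of home between -0.19 and -0.075 m and y of cassette in the frame of home between -0.035 and 0.035 m and z of cassette in the frame of home between -0.004 and 0.005 m and x of tail_grip in the frame of home below -0.165 m and angle between cassette's own z axis and vertical below 0.06 rad and contact force between the fingers and cassette below 0.2 N), for 0.2 s.
3. the cassette is taken again by its tail grip (fingers within 40 mm of it) (distance between the grasp point and tail_grip below 0.04 m and contact force between the fingers and cassette above 1 N), for 0.1 s.
4. the cassette is home: flat between the guides, within 6 mm of the home point and 0.12 rad of straight, the plate not yet on it (x of cassette in the frame of home between -0.006 and 0.006 m and y of cassette in the frame of home between -0.006 and 0.006 m and z of cassette in the frame of home between -0.004 and 0.004 m and angle between the x axis of cassette and the x axis of home, either way round below 0.12 rad and angle between cassette's own z axis and vertical below 0.06 rad and contact force between ram and cassette below 1 N), for 0.2 s.
At the end, for the whole second after the job is handed in: The cassette lies flat and home in the press (within 6 mm of the home point each way, 0.12 rad of straight) with the tail outwards, the pressure plate bears on it with more than 15 N by the screw alone, and everything is at rest (x of cassette in the frame of home between -0.006 and 0.006 m and y of cassette in the frame of home between -0.006 and 0.006 m and z of cassette in the frame of home between -0.004 and 0.004 m and angle between the x axis of cassette and the x axis of home, either way round below 0.12 rad and angle between cassette's own z axis and vertical below 0.06 rad and contact force between ram and cassette above 15 N and linear speed of cassette below 0.01 m/s and velocity of joint handle between -0.05 and 0.05 rad/s); the robot touches nothing.
It fails at once if a bystander is moved by more than 25 mm (distance of any of mug, bottle, tape, tile, bowl, file, screwdriver from where it was at the start of the episode above 0.025 m).
It also fails if it takes over 72 s, if anything falls off the work surface, if the arm or the gripper's body presses on something with over 40 N, if the wrist force passes 120 N, or if a joint passes its speed limit or range.

ROBOT

A 6-joint arm with a two-finger parallel gripper is mounted at the origin on the work surface. World frame = base frame: x ahead of the robot, y to its left, z up, the work surface at z = 0. Lengths are in mm, angles in degrees, forces in N, time in s.
With the tool pointing down it reaches from about 300 to 850 mm from the base axis. Payload 4.2 kg.
Tool frame: the origin (TCP) lies midway between the tips of the shut fingers; the grasp point (between the pads) lies 19 mm behind it; z points along the fingers, y is the line along which they close (so a half turn about z gives the same grasp; the last joint's range is limited). The gripper opens to 91 mm and grips with 3 to 60 N. Pads are 32 mm wide; open, the fingers measure 118 mm over their backs; the gripper's body (76 mm by 178 mm) begins 60 mm behind the grasp point.
Start: joints at [68.927, 18.312, 89.639, -0, 72.044, -1.146], TCP at [195.98, 540.588, 213.976] pointing down, gripper open.
Joint ranges: [-177.97, 177.97], [-48.28, 115.42], [12.27, 149.76], [-77.06, 257.06], [2.81, 150.46], [-146.56, 146.56]. Speed limits (degrees/s): [147.25, 147.25, 180, 180, 180, 180].

INTERFACE

Orientations are given as [roll, pitch, yaw] about the fixed x, y, z axes, in that order (R = Rz(yaw) Ry(pitch) Rx(roll)).
In Python, from workcell import env gives the robot as it stands.
- The arm moves only by the tool drive_effector, called after "Call:" as a command line: name --argument value ..., lists and objects as JSON in quotes. Schema: {"type":"object","properties":{"motion":{"type":"array","items":{"type":"number"},"minItems":6,"maxItems":48},"jaw":{"type":"number"},"force":{"type":"number"},"only":{"type":"string"},"quiet":{"type":"boolean"},"lines":{"type":"string"}},"required":["motion"],"additionalProperties":false}. motion is one flat list of numbers that holds 1 to 8 rows one after another, with no inner brackets; each row has 6 numbers: dx, dy, dz in mm, then a rotation vector rx, ry, rz in degrees; each row shifts and turns the commanded pose from where the row before left it, along the tool's axes as they then stand; what a row does not reach is not made up. A row lasts 1/10 s, in which the tool goes at most 50 mm and 8.59 degrees, less where a joint would pass 70% of its speed; a pose out of reach is approached as far as the arm can. jaw is the finger opening in mm, set as the call begins (left out keeps the last). The fingers move at their own pace and stop on an object; force is the grip in N (left out, the last holds). Time passes only in rows, so rows that do not move let the fingers close. The tool returns the time, the measured TCP pose, the force, the opening and the grip force at its end. only (a regular expression) keeps the lines of the reply that match it, lines (a string "A,B") keeps lines A to B, and quiet returns only ok. Input that does not fit is refused with a message, and nothing moves.
- env.state(): the state, without advancing time (a new reading comes with each control period).
- env.grab_frame(name): name is "side" or "top" or "wrist"; returns the picture (400x640x3 uint8, blue, green, red); there is no depth.
- env.camera_model(name): a dict with "fx", "fy", "cx", "cy" (pixels), "T" (4x4, takes a point from camera to world coordinates). Camera axes: x right, y up, looking along -z (the intrinsics and any distortion apply to the point x, -y, -z); pixel columns grow to the right and rows downward; lengths in mm; the calibration is good to about 2 mm. The wrist camera is an equidistant fisheye: a pixel r from the principal point sees the ray r / f radians off the axis. A picture is of the moment at which its call begins: read the wrist's pose just before it. camera_model takes no time and is no camera call; for the wrist camera it gives the pose at the moment of the call.
- env.job_done(): hands the job in; it is judged then, once.
The state is a dict: "time_s": time; "qpos": joint angles; "qvel": joint speeds; "effort": joint torques, N m; "ee_pos": TCP position; "ee_rot": TCP orientation; "force": force on the tool from outside, world axes, zero at the start; "torque": the same for the moment, N m; "gripper_width": finger opening in mm; "gripper_force": force on a finger pad.
Only numpy, scipy, OpenCV 4.12 (cv2) and the standard library are available. Lean on these libraries where they do the work, as an engineer would, in place of code of your own. Each camera call takes 0.05 s, during which the arm holds its last target. There are 200 camera calls.

## Working session

There is one attempt and no reset: what is moved stays moved. The work goes in short steps, Python scripts to look and compute and a tool call to move; the robot and the scene stay as the last step left them, time stands still between calls to the robot, and variables do not carry over. Pictures are saved under pics/ and viewed, at most 13 in all, crops included, and the job is handed in when it is done.

```bash
ls; mkdir -p pics; python3 - <<'E'
from workcell import env
import cv2,numpy as np
np.set_printoptions(precision=3,suppress=True)
for n in("side","top"):
    cv2.imwrite(f"pics/{n}0.png",env.grab_frame(n)); m=env.camera_model(n); print(n,m)
print(env.camera_model("wrist"))
print(env.state())
E
```

```text
pics
workcell.py
side {'fx': 384.1707544785106, 'fy': 384.1707544785106, 'cx': 320.22689159242935, 'cy': 199.23401936302537, 'T': array([[   0.926,    0.205,   -0.318,  208.137],
       [  -0.378,    0.452,   -0.808, -918.866],
       [  -0.022,    0.868,    0.496,  732.956],
       [   0.   ,    0.   ,    0.   ,    1.   ]])}
top {'fx': 463.37185247205923, 'fy': 463.37185247205923, 'cx': 328.20157132668504, 'cy': 193.35069882319826, 'T': array([[  -0.014,    0.987,   -0.157,  379.293],
       [  -1.   ,   -0.013,    0.003,   40.615],
       [   0.001,    0.157,    0.988, 1425.87 ],
       [   0.   ,    0.   ,    0.   ,    1.   ]])}
{'fx': 309.70691628693146, 'fy': 309.70691628693146, 'cx': 315.96295145508174, 'cy': 197.44850446669363, 'T': array([[  0.34 ,  -0.91 ,  -0.237, 128.767],
       [  0.941,   0.328,   0.086, 565.269],
       [ -0.001,  -0.252,   0.968, 383.701],
       [  0.   ,   0.   ,   0.   ,   1.   ]])}
{'time_s': 0.1, 'qpos': array([68.926, 18.348, 89.697, -0.001, 72.045, -1.146]), 'qvel': array([ 0.095, -0.093, -0.193, -0.025,  0.02 ,  0.019]), 'effort': array([  0.001, -41.333, -23.251,   0.073,   0.042,  -0.   ]), 'ee_pos': array([195.831, 540.155, 213.213]), 'ee_rot': array([-179.909,   -0.001,  160.073]), 'force': array([ 0.694,  0.507, -0.212]), 'torque': array([ 0.003, -0.023, -0.026]), 'gripper_force': 0.0, 'gripper_width': 91.42132280817115}
```

View pics/top0.png

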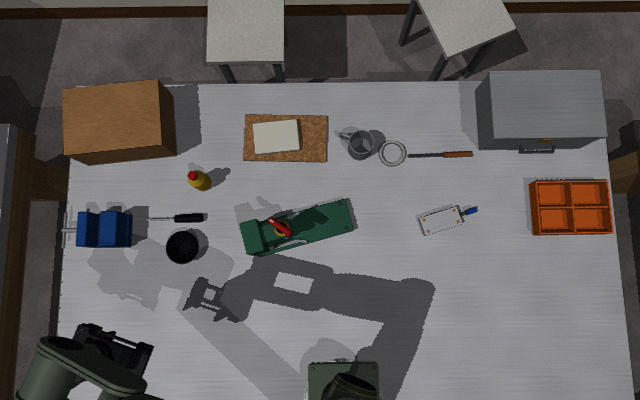

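View pics/side0.png

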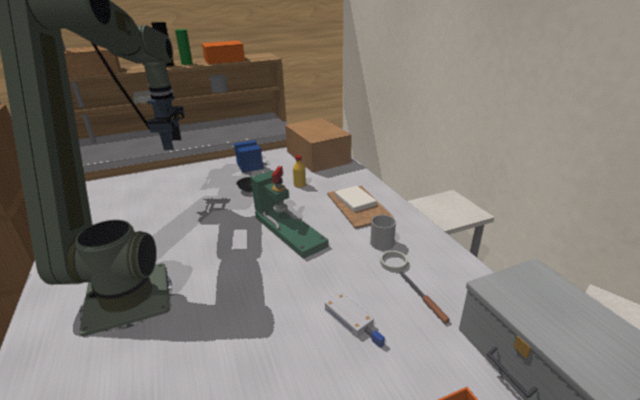

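The top view shows the press with its column at about (255,237) and its open front at (350,205). The red handle is at (281,228). The cassette block is centred at (441,220) with its blue tail at (471,211). The side view agrees: the tail points away from the press, in line with the press's open front.

```bash
cat > h.py <<'E'
from workcell import env
import cv2,numpy as np
from scipy.spatial.transform import Rotation as R
np.set_printoptions(precision=2,suppress=True)
def ray(name,uv,m=None):
    m=m or env.camera_model(name); uv=np.atleast_2d(uv).astype(float)
    a=np.c_[(uv[:,0]-m['cx'])/m['fx'],(uv[:,1]-m['cy'])/m['fy']]
    if name=='wrist':
        r=np.linalg.norm(a,axis=1,keepdims=True)+1e-9
        d=np.c_[a/r*np.sin(r),np.cos(r)]
    else: d=np.c_[a,np.ones(len(a))]
    d=d*[1,-1,-1]; T=np.array(m['T'])
    d=d@T[:3,:3].T
    return T[:3,3],d/np.linalg.norm(d,axis=1,keepdims=True)
def onz(name,uv,z,m=None):
    o,d=ray(name,uv,m); return o+d*((z-o[2])/d[:,2])[:,None]
def tri(obs): # list of (o,d)
    A=0;b=0
    for o,d in obs:
        P=np.eye(3)-np.outer(d,d);A=A+P;b=b+P@o
    x=np.linalg.solve(A,b); return x,[np.linalg.norm((np.eye(3)-np.outer(d,d))@(x-o)) for o,d in obs]
def proj(name,p,m=None):
    m=m or env.camera_model(name);T=np.array(m['T'])
    c=(np.atleast_2d(p)-T[:3,3])@T[:3,:3]*[1,-1,-1]
    if name=='wrist':
        r=np.linalg.norm(c[:,:2],axis=1,keepdims=True)+1e-9
        a=c[:,:2]/r*np.arctan2(r,c[:,2:])
    else:a=c[:,:2]/c[:,2:]
    return a*[m['fx'],m['fy']]+[m['cx'],m['cy']]
def go(p,yaw): # relative step in tool axes of commanded~measured pose to TCP p, pointing down with yaw
    s=env.state(); Rc=R.from_euler('xyz',s['ee_rot'],degrees=True); Rt=R.from_euler('xyz',[180,0,yaw],degrees=True)
    print('t',s['time_s'],'pos',s['ee_pos'],'rot',s['ee_rot'],'trans(tool)',Rc.inv().apply(np.array(p)-s['ee_pos']),'rotvec',np.degrees((Rc.inv()*Rt).as_rotvec()),'F',s['force'])
E
python3 - <<'E'
from h import *
print('tail',onz('top',[471,211],28),'block',onz('top',[441,220],28))
print('front corners',onz('top',[[348,199],[356,229]],30),'handle',onz('top',[281,228],165))
print('side block',onz('side',[352,315],28),'tail',onz('side',[376,338],28))
print('others',onz('top',[[182,247],[360,143],[199,180],[392,152],[440,155],[270,136]],30))
go([430,-120,250],160)
E
```

Call:
drive_effector --motion '[0,0,-45,0,0,0,-20,-18,-40,0,0,0,-36,-34,-5,0,0,0,-36,-34,0,0,0,0,-36,-34,0,0,0,0,-36,-34,0,0,0,0,-36,-34,0,0,0,0,-36,-34,0,0,0,0]' --jaw 90 --force 30

```text
time_s: 0.9
ee_pos: [342.4, 249.5, 303.8]
ee_rot: [-180.0, 0.0, 160.1]
force: [1.7, -1.3, -0.2]
gripper_width: 90.3
gripper_force: 0.0
```

Call:
drive_effector --motion '[-36,-34,0,0,0,0,-36,-34,0,0,0,0,-36,-34,0,0,0,0,-36,-34,0,0,0,0,-20,-20,0,0,0,8,0,0,0,0,0,8.5,0,0,0,0,0,8.5,0,0,0,0,0,8.5]'

```text
time_s: 1.7
ee_pos: [443.0, 48.4, 303.5]
ee_rot: [-180.0, -0.0, 126.2]
force: [-0.1, 0.1, 0.0]
gripper_width: 90.4
gripper_force: 0.0
```

Call:
drive_effector --motion '[0,0,0,0,0,8.5,0,0,0,0,0,8.5,0,0,0,0,0,4]'

```text
time_s: 2.0
ee_pos: [442.9, 48.8, 303.5]
ee_rot: [-179.9, -0.0, 105.3]
force: [0.5, -1.1, -0.3]
gripper_width: 89.9
gripper_force: 0.0
```

```bash
python3 - <<'E'
from h import *
go([515,-310,250],105)
m=env.camera_model('wrist');print(m['T'])
cv2.imwrite('pics/w1.png',env.grab_frame('wrist'));np.save('w1.npy',m['T'])
E
```

```text
t 2.0 pos [442.9   48.83 303.53] rot [-179.95   -0.02  105.33] trans(tool) [-365.14  -25.29   53.46] rotvec [-0.05 -0.02  0.33] F [ 0.54 -1.07 -0.32]
[[  0.96  -0.26  -0.07 423.88]
 [  0.27   0.93   0.24 117.94]
 [ -0.    -0.25   0.97 474.04]
 [  0.     0.     0.     1.  ]]
```

View pics/w1.png

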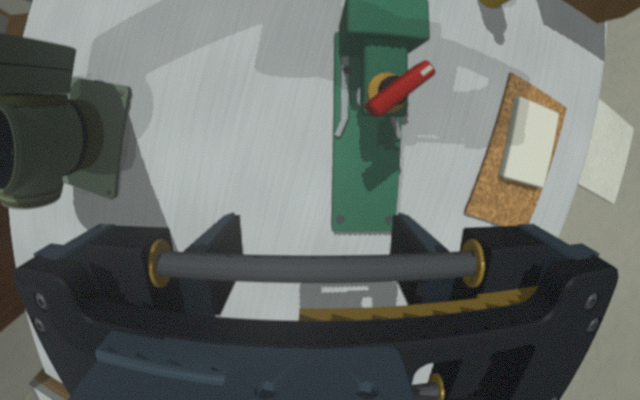

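The wrist view shows the bed's front corners at (331,230) and (401,234), with the column to the top. The handle bar runs from (431,67) to (371,108), and the fingers cover the lower half of the image.

Call:
drive_effector --motion '[-40,-3,0,0,0,0,-40,-3,0,0,0,0,-40,-3,0,0,0,0]'

```text
time_s: 2.35
ee_pos: [466.7, -70.2, 303.7]
ee_rot: [-180.0, -0.0, 105.7]
force: [0.7, 0.4, 0.1]
gripper_width: 90.2
gripper_force: 0.0
```

```bash
python3 - <<'E'
from h import *
m=env.camera_model('wrist');cv2.imwrite('pics/w2.png',env.grab_frame('wrist'));np.save('w2.npy',m['T'])
E
```

Call:
drive_effector --motion '[-45,-3,0,0,0,0,-45,-3,0,0,0,0,-45,-3,0,0,0,0,-45,-3,0,0,0,0,-45,-3,0,0,0,0,-45,-2,0,0,0,0,-45,-2,0,0,0,0,-45,-2,0,0,0,0]'

```text
time_s: 3.2
ee_pos: [543.3, -423.1, 303.4]
ee_rot: [-180.0, -0.1, 105.6]
force: [0.9, -0.5, 0.8]
gripper_width: 90.0
gripper_force: 0.0
```

```bash
python3 - <<'E'
from h import *
m=env.camera_model('wrist');f=env.grab_frame('wrist');cv2.imwrite('pics/w3.png',f);np.save('w3.npy',m['T']);print(m['T'])
g=cv2.imread('pics/w2.png')
cv2.imwrite('pics/c23.png',np.vstack([f[0:260,120:520],g[0:260,120:520]]))
E
```

```text
[[   0.96   -0.26   -0.07  523.81]
 [   0.27    0.93    0.24 -354.19]
 [  -0.     -0.25    0.97  473.94]
 [   0.      0.      0.      1.  ]]
```

View pics/c23.png

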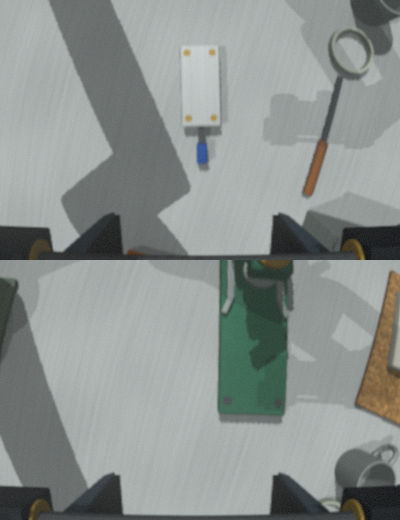

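The w3 crop (top half) shows the cassette block from (301,46) to (339,127), with four gold screws and the blue grip at (322,153). The w2 crop shows the bed's front corners at (339,153) and (405,153).

```bash
python3 - <<'E'
from h import *
m0=env.camera_model('wrist')
def M(k): return dict(m0,T=np.load(f'w{k}.npy'))
# cassette from w3
f=cv2.imread('pics/w3.png');h=cv2.cvtColor(f,cv2.COLOR_BGR2HSV)
def blobs(mask,roi,amin=4):
    x0,y0,x1,y1=roi;n,l,s,c=cv2.connectedComponentsWithStats(mask[y0:y1,x0:x1]);return [(s[i,4],*(c[i]+[x0,y0])) for i in range(1,n) if s[i,4]>=amin]
gold=blobs(cv2.inRange(h,(10,80,80),(35,255,255)),(290,30,350,140));print('gold',np.array(gold))
blue=blobs(cv2.inRange(h,(105,110,40),(130,255,255)),(300,120,350,180));print('blue',np.array(blue))
P=onz('wrist',[g[1:] for g in gold],28,M(3));print(P, P.mean(0))
print('grip',onz('wrist',[b[1:] for b in blue],24,M(3)))
C=onz('wrist',[[301,46],[339,46],[339,127],[301,127]],28,M(3));print('corners',C,C.mean(0))
# press edges
for k,rows,cols in((1,(140,220),(338,395)),(2,(70,145),(345,400))):
    f=cv2.imread(f'pics/w{k}.png').astype(int);g=(f[...,1]-f[...,2])
    L=[];Rr=[];F=[]
    for r in range(*rows,3):
        row=g[r];mid=(cols[0]+cols[1])//2;ok=row>12
        j=mid
        a=[c for c in range(cols[0]-25,cols[0]+5) if ok[c]];b=[c for c in range(cols[1]-5,cols[1]+25) if ok[c]]
        if a:L.append((min(a)-.5,r))
        if b:Rr.append((max(b)+.5,r))
    for c in range(cols[0]+3,cols[1]-3,4):
        b=[r for r in range(rows[1]-10,rows[1]+25) if g[r,c]>12]
        if b:F.append((c,max(b)+.5))
    for n,e,z in(('L',L,30),('R',Rr,30),('F',F,30)):
        p=onz('wrist',e,z,M(k))[:,:2];v=cv2.fitLine(p.astype(np.float32),cv2.DIST_HUBER,0,.01,.01).ravel()
        yaw=np.degrees(np.arctan2(v[1],v[0]))%180
        print(k,n,'yaw',yaw,'mean',p.mean(0),'spread',np.ptp(p,axis=0), 'px',e[0],e[-1])
E
```

```text
gold [[ 20.   306.35  52.35]
 [ 21.   332.    52.  ]
 [ 19.   333.21 117.37]
 [ 21.   308.   118.  ]]
blue [[170.   321.72 152.86]]
[[ 484.25 -264.09   28.  ]
 [ 519.17 -253.59   28.  ]
 [ 546.8  -345.26   28.  ]
 [ 512.49 -355.95   28.  ]] [ 515.68 -304.72   28.  ]
grip [[ 545.24 -399.56   24.  ]]
corners [[ 474.26 -256.79   28.  ]
 [ 526.31 -241.91   28.  ]
 [ 558.6  -356.28   28.  ]
 [ 506.32 -371.09   28.  ]] [ 516.37 -306.52   28.  ]
1 L yaw 105.04791 mean [469.34  39.19] spread [ 30.89 112.81] px (332.5, 140) (331.5, 218)
1 R yaw 105.69574 mean [564.46  68.49] spread [ 30.59 111.  ] px (399.5, 140) (394.5, 215)
1 F yaw 14.723542 mean [541.83 -25.59] spread [73.12 19.19] px (341, 231.5) (389, 231.5)
2 L yaw 105.12349 mean [472.36  25.26] spread [ 27.37 100.46] px (338.5, 70) (337.5, 142)
2 R yaw 105.84864 mean [567.73  55.96] spread [ 27.94 103.36] px (406.5, 70) (404.5, 142)
2 F yaw 15.726752 mean [539.61 -28.06] spread [68.94 19.2 ] px (348, 154.5) (396, 155.5)
```

```bash
python3 - <<'E'
from h import *
m0=env.camera_model('wrist');m3=dict(m0,T=np.load('w3.npy'))
def blue(fn,roi):
    x0,y0,x1,y1=roi;h=cv2.cvtColor(cv2.imread(fn),cv2.COLOR_BGR2HSV)[y0:y1,x0:x1]
    m=cv2.moments(cv2.inRange(h,(105,110,40),(130,255,255)),True);return [m['m10']/m['m00']+x0,m['m01']/m['m00']+y0]
obs=[]
for n,fn,roi,m in(('wrist','pics/w3.png',(300,120,350,180),m3),('side','pics/side0.png',(360,320,395,350),None),('top','pics/top0.png',(455,200,485,220),None)):
    uv=blue(fn,roi);o,d=ray(n,uv,m);obs.append((o,d[0]));print(n,uv)
print('grip centre',tri(obs[:2]),tri(obs))
go([519.2,-316.2,60],106.9)
E
```

```text
wrist [321.71764705882356, 152.85882352941178]
side [377.42028985507244, 335.84057971014494]
top [470.74074074074076, 210.55555555555554]
grip centre (array([ 544.95, -399.47,   23.22]), [np.float64(0.3667315439965095), np.float64(0.36673154399650104)]) (array([ 544.75, -398.85,   22.17]), [np.float64(1.0570387927566336), np.float64(0.3557244944520907), np.float64(1.1610177578957366)])
t 3.25 pos [ 543.87 -430.29  300.86] rot [-179.87    0.24  105.39] trans(tool) [117.55   7.04 240.35] rotvec [-0.13  0.24 -1.51] F [ 0.52 -4.66 -0.98]
```

Call:
drive_effector --motion '[20,1,40,0,0,-1.5,20,1.2,40,0,0,0,20,1.2,40,0,0,0,20,1.2,40,0,0,0,19,1.2,40,0,0,0,19,1.2,40,0,0,0,0,0,0,0,0,0,0,0,0,0,0,0]'

```text
time_s: 4.05
ee_pos: [516.3, -306.8, 64.4]
ee_rot: [180.0, 0.0, 107.2]
force: [0.3, 0.2, 0.4]
gripper_width: 89.7
gripper_force: 0.0
```

```bash
python3 - <<'E'
from h import *
go([519.2,-316.2,5],106.9)
cv2.imwrite('pics/w4.png',env.grab_frame('wrist'))
E
```

```text
t 4.05 pos [ 516.31 -306.8    64.38] rot [180.     0.02 107.15] trans(tool) [-9.81 -0.02 59.39] rotvec [0.   0.02 0.25] F [0.34 0.15 0.39]
```

Call:
drive_effector --motion '[-4,0,25,0,0,0,-4,0,20,0,0,0,-2,0,14.5,0,0,0,0,0,0,0,0,0]'

```text
time_s: 4.5
ee_pos: [518.9, -317.1, 4.2]
ee_rot: [180.0, 0.0, 107.0]
force: [-0.2, -0.2, -0.5]
gripper_width: 90.0
gripper_force: 0.0
```

Call:
drive_effector --motion '[0,0,0,0,0,0,0,0,0,0,0,0,0,0,0,0,0,0,0,0,0,0,0,0,0,0,0,0,0,0,0,0,0,0,0,0,0,0,0,0,0,0]' --jaw 40 --force 45

```text
time_s: 5.2
ee_pos: [519.2, -316.2, 5.0]
ee_rot: [179.9, 0.0, 107.1]
force: [1.4, 1.3, 5.0]
gripper_width: 55.6
gripper_force: 45.0
```

```bash
python3 - <<'E'
from h import *
go([519.2,-316.2,160],105.4)
E
```

```text
t 5.2 pos [ 519.17 -316.19    5.01] rot [179.94   0.04 107.07] trans(tool) [  -0.12    0.19 -154.99] rotvec [0.06 0.04 1.67] F [1.36 1.3  4.97]
```

Call:
drive_effector --motion '[0,0,-15,0,0,0,0,0,-25,0,0,0,0,0,-35,0,0,0,0,0,-25,0,0,1.7,0,0,0,0,0,0]'

```text
time_s: 5.7
ee_pos: [520.1, -317.2, 107.0]
ee_rot: [179.8, 0.3, 105.4]
force: [0.9, -0.1, -4.4]
gripper_width: 55.7
gripper_force: 45.0
```

```bash
python3 - <<'E'
from h import *
go([523.6,28.6,105],105.4);print(env.state()['gripper_width'],env.state()['gripper_force'])
E
```

```text
t 5.7 pos [ 520.13 -317.21  106.97] rot [179.78   0.26 105.38] trans(tool) [332.51  95.05   0.85] rotvec [ 0.22  0.26 -0.02] F [ 0.91 -0.1  -4.4 ]
55.68841443494899 44.99748229980469
```

Call:
drive_effector --motion '[20,6,0,0,0,0,40,12,0,0,0,0,40,12,0,0,0,0,40,12,0,0,0,0,40,12,0,0,0,0,40,12,0,0,0,0,40,12,0,0,0,0,40,10,0,0,0,0]'

```text
time_s: 6.5
ee_pos: [521.6, -1.2, 101.9]
ee_rot: [-179.7, -0.1, 105.4]
force: [-0.3, 0.5, -5.4]
gripper_width: 55.6
gripper_force: 45.0
```

Call:
drive_effector --motion '[22,6,0,0,0,0,10,1,0,0,0,0,0,0,0,0,0,0,0,0,0,0,0,0]'

```text
time_s: 6.9
ee_pos: [521.3, 28.6, 103.4]
ee_rot: [-179.9, 0.0, 105.4]
force: [-0.7, -0.3, -5.3]
gripper_width: 56.1
gripper_force: 45.0
```

```bash
python3 - <<'E'
from h import *
go([523.6,28.6,35.5],105.4)
cv2.imwrite('pics/w5.png',env.grab_frame('wrist'))
for n in ('side',): cv2.imwrite('pics/side5.png',env.grab_frame(n)[100:300,200:400])
f=cv2.imread('pics/side5.png');g=cv2.imread('pics/w5.png')
cv2.imwrite('pics/c5.png',np.vstack([cv2.resize(f,(400,400))[:300],cv2.resize(g[:260,120:520],(400,260))]))
E
```

```text
t 6.9 pos [521.33  28.59 103.36] rot [-179.86    0.    105.4 ] trans(tool) [-0.59  2.35 67.85] rotvec [-0.14  0.   -0.  ] F [-0.67 -0.33 -5.34]
```

View pics/c5.png

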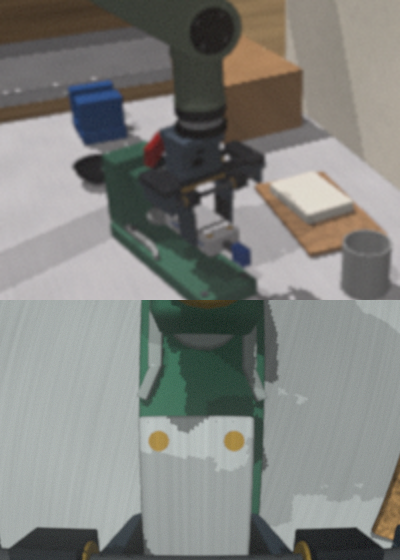

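The cassette hangs over the bed in line with the guides, with its tail outwards; its front edge is at row 415 of the crop. I'll lower it now.

Call:
drive_effector --motion '[0,1.2,25,0,0,0,0,1.1,20,0,0,0,0,0,12,0,0,0,0,0,6,0,0,0,0,0,2,0,0,0,0,0,0,0,0,0]'

```text
time_s: 7.6
ee_pos: [524.9, 29.6, 39.8]
ee_rot: [179.9, 0.0, 105.4]
force: [-0.7, 0.6, -4.7]
gripper_width: 55.4
gripper_force: 45.0
```

```bash
python3 - <<'E'
from h import *
go([523.6,28.6,35.0],105.4)
E
```

```text
t 7.6 pos [524.92  29.56  39.8 ] rot [179.95   0.01 105.35] trans(tool) [-0.58 -1.54  4.8 ] rotvec [ 0.05  0.01 -0.05] F [-0.71  0.6  -4.68]
```

Call:
drive_effector --motion '[0,-1,2.5,0,0,0,0,-0.5,1.5,0,0,0,0,0,0.8,0,0,0,0,0,0,0,0,0]'

```text
time_s: 8.0
ee_pos: [523.1, 29.4, 35.0]
ee_rot: [180.0, 0.0, 105.4]
force: [-1.9, 0.8, -2.0]
gripper_width: 55.7
gripper_force: 45.0
```

```bash
python3 -c "
from h import *
go([523.6,28.6,35.0],105.4)"
```

```text
t 8.0 pos [523.05  29.44  35.02] rot [179.98   0.   105.38] trans(tool) [-0.96  0.3   0.02] rotvec [ 0.02  0.   -0.02] F [-1.86  0.77 -2.04]
```

Call:
drive_effector --motion '[0,0,0.7,0,0,0,0,0,0,0,0,0]'

```text
time_s: 8.2
ee_pos: [523.0, 29.4, 35.0]
ee_rot: [180.0, 0.0, 105.4]
force: [-2.7, -0.1, 4.7]
gripper_width: 55.6
gripper_force: 45.0
```

Call:
drive_effector --motion '[0,0,0,0,0,0,0,0,0,0,0,0,0,0,0,0,0,0,0,0,-20,0,0,0,0,0,-40,0,0,0,0,0,-45,0,0,0,-40,0,-40,0,0,0,-45,0,-30,0,0,0]' --jaw 90 --force 30

```text
time_s: 9.0
ee_pos: [544.3, -44.6, 204.9]
ee_rot: [179.8, 0.1, 105.5]
force: [1.4, 0.2, 0.4]
gripper_width: 89.9
gripper_force: 0.0
```

Call:
drive_effector --motion '[-45,0,0,0,0,0,-40,0,0,0,0,0,0,0,0,0,0,0,0,0,0,0,0,0]'

```text
time_s: 9.4
ee_pos: [565.8, -127.2, 201.5]
ee_rot: [-180.0, -0.1, 105.3]
force: [-0.5, 0.1, 0.7]
gripper_width: 90.2
gripper_force: 0.0
```

```bash
python3 - <<'E'
from h import *
m=env.camera_model('wrist');f=env.grab_frame('wrist');np.save('w6.npy',m['T'])
cv2.imwrite('pics/w6.png',f);print(env.state()['ee_pos'],env.state()['time_s'])
cv2.imwrite('pics/c6.png',cv2.resize(f[0:270,200:450],None,fx=2,fy=2))
E
```

```text
[ 565.61 -126.33  201.55] 9.45
```

View pics/c6.png

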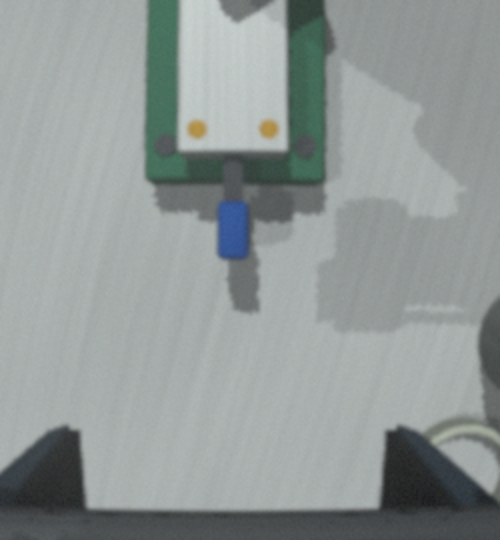

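The cassette lies on the bed, released. The gold screws are at crop (197,129) and (269,129) and the blue grip at (233,230), just beyond the bed's front edge. Next I measure its offset from the bed's centreline.

```bash
python3 - <<'E'
from h import *
m=dict(env.camera_model('wrist'),T=np.load('w6.npy'));f=cv2.imread('pics/w6.png');h=cv2.cvtColor(f,cv2.COLOR_BGR2HSV)
def blobs(mask,roi):
    x0,y0,x1,y1=roi;n,l,s,c=cv2.connectedComponentsWithStats(mask[y0:y1,x0:x1]);return [(c[i]+[x0,y0]) for i in range(1,n) if s[i,4]>=15]
g=np.array(blobs(cv2.inRange(h,(10,80,80),(35,255,255)),(280,40,350,75)));b=np.array(blobs(cv2.inRange(h,(105,110,40),(130,255,255)),(300,90,335,140)))
G=onz('wrist',g,58,m);B=onz('wrist',b,57,m)
a=np.radians(105.4);u=np.array([np.cos(a),np.sin(a)]);n=np.array([-u[1],u[0]])
print(g,b)
for p in np.r_[G,B]: print(p,'u,n',p[:2]@u,p[:2]@n)
gr=(f.astype(int)[...,1]-f.astype(int)[...,2])>12
for r in (20,40,60,80):
    c=np.where(gr[r,260:380])[0]+260; e=onz('wrist',[[c.min()-.5,r],[c.max()+.5,r]],30,m)[:,:2]; print(r,c.min(),c.max(),e@n,(e@n).mean())
c=[np.where(gr[60:120,k])[0].max()+60.5 for k in(278,284,290,340,350,358)];e=onz('wrist',np.c_[[278,284,290,340,350,358],c],30,m)[:,:2];print('front u',e@u)
E
```

```text
[[298.    64.25]
 [333.98  64.17]] [[316.32 114.33]]
[514.53  -8.76  58.  ] u,n -145.0783746265204 -493.7265200548163
[549.2    0.83  58.  ] u,n -145.04232797569782 -529.7026832487168
[545.82 -53.59  57.  ] u,n -196.6131510415148 -511.98622245850135
20 273 362 [-463.57 -563.36] -513.4681008007118
40 273 362 [-463.9  -562.96] -513.4284322407582
60 273 362 [-464.08 -562.71] -513.3950059915686
80 272 362 [-463.01 -562.61] -512.8130704077669
front u [-169.16 -169.34 -169.49 -169.59 -170.48 -169.13]
```

```bash
cat >> h.py <<'E'
def go2(u,n,z,tilt=15,yaw=105.4):
    a=np.radians(105.4);U=np.array([np.cos(a),np.sin(a),0]);N=np.array([-U[1],U[0],0])
    s=env.state(); Rc=R.from_euler('xyz',s['ee_rot'],degrees=True); Rt=R.from_euler('xyz',[180,0,yaw],degrees=True)*R.from_euler('y',tilt,degrees=True)
    d=u*U+n*N+[0,0,z]-s['ee_pos']
    print('t',s['time_s'],'u,n,z',s['ee_pos']@U,s['ee_pos']@N,s['ee_pos'][2],'\n trans now',Rc.inv().apply(d),'trans after rot',Rt.inv().apply(d),'rotvec',np.degrees((Rc.inv()*Rt).as_rotvec()),'F unz',s['force']@U,s['force']@N,s['force'][2],'w',s['gripper_width'],s['gripper_force'])
E
python3 -c "
from h import *
go2(-196,-512,100)"
```

```text
t 9.45 u,n,z -271.9974903909077 -511.7487259867641 201.5548938894112 
 trans now [ 75.88   0.25 101.65] trans after rot [ 47.12   0.25 117.76] rotvec [-0.03 14.93 -0.06] F unz 0.8566197920129027 -0.09687999330332013 0.34841771793902526 w 89.99964832981935 0.0
```

Call:
drive_effector --motion '[0,0,0,0,7.5,0,0,0,0,0,7.5,0,15,0,40,0,0,0,16,0,40,0,0,0,16,0,38,0,0,0,0,0,0,0,0,0,0,0,0,0,0,0]'

```text
time_s: 10.15
ee_pos: [545.7, -52.2, 100.3]
ee_rot: [-180.0, -15.0, 105.5]
force: [0.0, -0.9, 1.1]
gripper_width: 90.1
gripper_force: 0.0
```

```bash
python3 -c "
from h import *
go2(-196,-512,36.7)"
```

```text
t 10.15 u,n,z -195.18811001229219 -512.2442193253371 100.29635889209003 
 trans now [-17.25  -0.22  61.22] trans after rot [-17.24  -0.24  61.22] rotvec [-0.05 -0.01  0.11] F unz -0.8872982528322069 0.22686162196390253 1.1119675296585791 w 90.08618901182065 0.0
```

Call:
drive_effector --motion '[-6,0,22,0,0,0,-6,0,22,0,0,0,-5,0,17,0,0,0,0,0,0,0,0,0]'

```text
time_s: 10.55
ee_pos: [546.2, -54.5, 36.5]
ee_rot: [-180.0, -15.0, 105.4]
force: [0.0, -0.3, 0.0]
gripper_width: 90.1
gripper_force: 0.0
```

Call:
drive_effector --motion '[0,0,0,0,0,0,0,0,0,0,0,0,0,0,0,0,0,0,0,0,0,0,0,0,0,0,0,0,0,0,0,0,0,0,0,0,0,0,0,0,0,0,0,0,0,0,0,0]' --jaw 5 --force 40

```text
time_s: 11.35
ee_pos: [546.0, -54.1, 36.9]
ee_rot: [-180.0, -15.0, 105.4]
force: [0.4, -0.0, -1.0]
gripper_width: 28.8
gripper_force: 0.0
```

```bash
python3 -c "
from h import *
go2(-196,-513.3,36.7)"
```

```text
t 11.35 u,n,z -197.1327640409897 -511.9889672171296 36.876871941352 
 trans now [1.05 1.31 0.46] trans after rot [1.05 1.31 0.46] rotvec [ 0.01 -0.01 -0.03] F unz -0.10272343306474878 -0.33533156626490956 -0.9503403873955165 w 28.832475012760174 0.0
```

Call:
drive_effector --motion '[0,0,0,0,0,0,0,0,0,0,0,0,0,0,0,0,0,0,0,0,0,0,0,0]'

```text
time_s: 11.75
ee_pos: [546.0, -54.2, 36.8]
ee_rot: [180.0, -15.0, 105.4]
force: [-0.6, 0.4, -0.9]
gripper_width: 16.1
gripper_force: 40.0
```

Call:
drive_effector --motion '[9.66,0.5,2.59,0,0,0,14.49,0.4,3.88,0,0,0,14.49,0.4,3.88,0,0,0,0,0,0,0,0,0]'

```text
time_s: 12.15
ee_pos: [535.1, -12.3, 36.9]
ee_rot: [-179.9, -15.2, 105.5]
force: [-0.4, 2.0, -0.6]
gripper_width: 15.8
gripper_force: 40.0
```

```bash
python3 -c "
from h import *
go2(-69,-513.3,36.7)"
```

```text
t 12.15 u,n,z -153.95503397529967 -512.5794120318393 36.85070366303206 
 trans now [81.96  0.84 22.35] trans after rot [82.02  0.72 22.13] rotvec [-0.11 -0.16  0.06] F unz 2.010280788277182 -0.11720534458638195 -0.580142682468485 w 15.843098067179929 40.00036597251892
```

Call:
drive_effector --motion '[9.66,0.2,2.59,0,0,0,9.66,0.2,2.59,0,0,0,9.66,0.2,2.59,0,0,0,0,0,0,0,0,0]'

```text
time_s: 12.55
ee_pos: [528.4, 15.7, 36.8]
ee_rot: [-179.9, -15.1, 105.4]
force: [0.4, 1.3, -0.1]
gripper_width: 15.8
gripper_force: 40.0
```

Call:
drive_effector --motion '[9.66,0.1,2.59,0,0,0,9.66,0,2.59,0,0,0,9.66,0,2.59,0,0,0,0,0,0,0,0,0]'

```text
time_s: 12.95
ee_pos: [520.5, 44.6, 36.9]
ee_rot: [-179.9, -15.1, 105.4]
force: [-0.1, 1.7, -1.3]
gripper_width: 15.8
gripper_force: 40.0
```

```bash
python3 - <<'E'
from h import *
go2(-69,-513.3,36.7)
f=env.grab_frame('wrist');s=env.grab_frame('side')
cv2.imwrite('pics/c7.png',np.hstack([f[0:250,180:450],cv2.resize(s[140:265,220:340],(240,250))]))
E
```

```text
t 12.95 u,n,z -95.23216377951596 -513.6022471157371 36.863253977815816 
 trans now [25.28 -0.29  6.99] trans after rot [25.3  -0.3   6.95] rotvec [-0.06 -0.1   0.  ] F unz 1.633633534577173 -0.3634218958967271 -1.3145711123028645 w 15.790455466047334 40.000001192092896
```

View pics/c7.png

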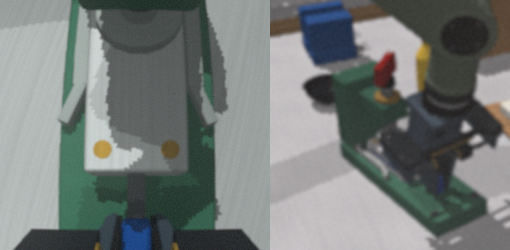

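The cassette is in between the guides and straight. About 26 mm of travel remain.

Call:
drive_effector --motion '[7.73,0,2.07,0,0,0,7.73,0,2.07,0,0,0,2.9,0,0.78,0,0,0,0,0,0,0,0,0]'

```text
time_s: 13.45
ee_pos: [516.0, 61.9, 36.8]
ee_rot: [-180.0, -15.1, 105.4]
force: [-0.6, 1.9, -3.3]
gripper_width: 16.0
gripper_force: 40.0
```

Call:
drive_effector --motion '[1.93,0,0.52,0,0,0,1.93,0,0.52,0,0,0,0,0,0,0,0,0]'

```text
time_s: 13.75
ee_pos: [515.3, 65.1, 36.8]
ee_rot: [180.0, -15.0, 105.4]
force: [0.6, -0.9, -1.6]
gripper_width: 15.8
gripper_force: 40.0
```

```bash
python3 -c "
from h import *
go2(-69,-513.3,36.7)"
```

```text
t 13.75 u,n,z -74.07190197464239 -514.0705283747997 36.84959451293852 
 trans now [ 4.86 -0.77  1.46] trans after rot [ 4.86 -0.77  1.46] rotvec [ 0.01 -0.01 -0.03] F unz -1.0179603536395974 -0.29531755029290874 -1.5785986904333917 w 15.805301672020628 39.99958634376526
```

Call:
drive_effector --motion '[1.45,-0.2,0.39,0,0,0,1.45,-0.2,0.39,0,0,0,0,0,0,0,0,0]'

```text
time_s: 14.05
ee_pos: [514.1, 68.0, 36.9]
ee_rot: [180.0, -15.0, 105.4]
force: [0.9, -1.3, -1.9]
gripper_width: 16.0
gripper_force: 40.0
```

Call:
drive_effector --motion '[1.45,0,0.39,0,0,0,0.97,0,0.26,0,0,0,0,0,0,0,0,0]'

```text
time_s: 14.35
ee_pos: [513.6, 69.7, 36.9]
ee_rot: [180.0, -14.9, 105.4]
force: [-0.1, -5.9, -0.7]
gripper_width: 16.0
gripper_force: 40.0
```

```bash
python3 -c "
from h import *
go2(-69,-513.3,36.7)"
```

```text
t 14.35 u,n,z -69.22721452501791 -513.6781771940406 36.90622128126431 
 trans now [ 0.17 -0.38  0.26] trans after rot [ 0.17 -0.38  0.26] rotvec [0.02 0.07 0.  ] F unz -5.6336967942140355 1.6313160333193992 -0.6684266265247972 w 16.02164783121076 40.000630617141724
```

Force is rising along u, as expected at the stop. I'll push a little further to confirm.

Call:
drive_effector --motion '[0.97,0,0.26,0,0,0,0.97,0,0.26,0,0,0,0,0,0,0,0,0,0,0,0,0,0,0]'

```text
time_s: 14.75
ee_pos: [513.9, 69.7, 37.0]
ee_rot: [179.9, -14.7, 105.5]
force: [0.8, -13.5, 0.5]
gripper_width: 15.7
gripper_force: 40.0
```

```bash
python3 -c "
from h import *
go2(-69,-513.3,36.7)"
```

```text
t 14.75 u,n,z -69.26376161456913 -513.919328502143 36.989326971530694 
 trans now [ 0.18 -0.62  0.35] trans after rot [ 0.18 -0.62  0.35] rotvec [0.07 0.26 0.07] F unz -13.227413749446029 2.7855799981669973 0.5032683097040652 w 15.670801038777743 40.00094711780548
```

Call:
drive_effector --motion '[0,0,0,0,0,0,0,0,0,0,0,0,0,0,0,0,0,0,0,0,0,0,0,0,0,0,-10,0,0,0,0,0,-30,0,0,0,0,0,-40,0,0,0,0,0,-40,0,0,0]' --jaw 90 --force 30

```text
time_s: 15.55
ee_pos: [520.9, 42.0, 154.5]
ee_rot: [-180.0, -15.0, 105.4]
force: [0.1, 0.6, 0.3]
gripper_width: 76.7
gripper_force: 0.0
```

Call:
drive_effector --motion '[0,0,-40,0,0,0,0,0,-40,0,-7.5,0,0,0,-40,0,-7.5,0,-20,0,-40,0,0,0,-20,0,-10,0,0,0,0,0,0,0,0,0,0,0,0,0,0,0]'

```text
time_s: 16.25
ee_pos: [538.0, -21.3, 319.6]
ee_rot: [-180.0, -0.1, 105.3]
force: [-0.7, -0.4, -0.3]
gripper_width: 89.7
gripper_force: 0.0
```

```bash
python3 - <<'E'
from h import *
go2(30.5,-513.3,200)
m=env.camera_model('wrist');f=env.grab_frame('wrist');np.save('w8.npy',m['T']);cv2.imwrite('pics/w8.png',f);print(m['T'])
cv2.imwrite('pics/c8.png',cv2.resize(f[0:250,230:430],None,fx=2.4,fy=2.4))
E
```

```text
t 16.25 u,n,z -163.37616186144174 -513.0716093435116 319.5711879306148 
 trans now [193.76   0.02 119.76] trans after rot [156.32   0.23 165.68] rotvec [-0.02 14.94 -0.09] F unz -0.16485922680811352 0.7754433978087854 -0.34486749015012413 w 89.67743005841999 0.0
[[  0.96  -0.26  -0.07 519.  ]
 [  0.27   0.93   0.24  47.72]
 [ -0.    -0.25   0.97 490.12]
 [  0.     0.     0.     1.  ]]
```

View pics/c8.png

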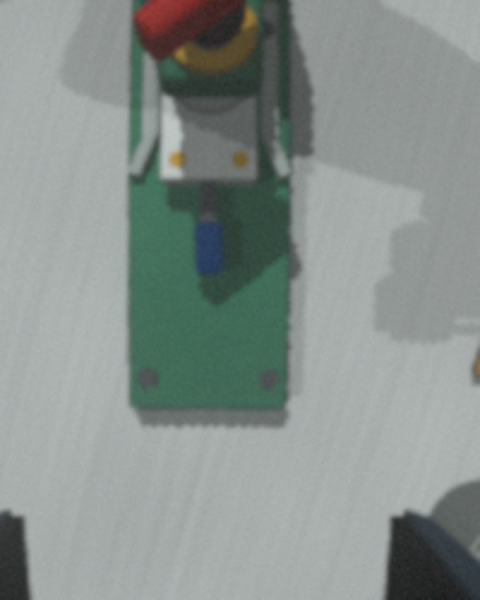

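```bash
python3 - <<'E'
from h import *
a=np.radians(105.4);u=np.array([np.cos(a),np.sin(a)]);n=np.array([-u[1],u[0]])
m0=env.camera_model('wrist')
m=dict(m0,T=np.load('w8.npy'));h=cv2.cvtColor(cv2.imread('pics/w8.png'),cv2.COLOR_BGR2HSV)
k,l,s,c=cv2.connectedComponentsWithStats(cv2.inRange(h,(10,80,80),(35,255,255))[55:80,290:345])
g=[c[i]+[290,55] for i in range(1,k) if s[i,4]>5];G=onz('wrist',g,58,m)[:,:2];print('screws',G@u,G@n,np.degrees(np.arctan2(*(G[1]-G[0])[::-1]))+90)
mb=cv2.moments(cv2.inRange(h,(105,110,40),(130,255,255))[80:130,300:340],True)
B=onz('wrist',[mb['m10']/mb['m00']+300,mb['m01']/mb['m00']+80],57,m)[:,:2];print('grip',B@u,B@n)
m1=dict(m0,T=np.load('w1.npy'))
obs=[]
for nm,fn,roi,mm in(('wrist','w1',(350,50,450,125),m1),('side','side0',(255,155,300,195),None),('top','top0',(260,210,300,250),None)):
    f=cv2.imread(f'pics/{fn}.png');x0,y0,x1,y1=roi;hh=cv2.cvtColor(f,cv2.COLOR_BGR2HSV)[y0:y1,x0:x1]
    mk=cv2.inRange(hh,(0,150,60),(6,255,255))|cv2.inRange(hh,(174,150,60),(180,255,255))
    pts=cv2.findNonZero(mk).reshape(-1,2)+[x0,y0];rc=cv2.minAreaRect(pts.astype(np.float32));ce=pts.mean(0)
    o,d=ray(nm,ce,mm);obs.append((o,d[0]));print(nm,len(pts),ce,rc)
    if nm!='side':
        for z in(180,190):
            P=onz(nm,pts,z,mm)[:,:2];r=cv2.minAreaRect(P.astype(np.float32));bx=cv2.boxPoints(r);e=[bx[1]-bx[0],bx[2]-bx[1]];e=max(e,key=np.linalg.norm);print(z,'c',P.mean(0),P.mean(0)@u,P.mean(0)@n,'size',r[1],'yaw',np.degrees(np.arctan2(e[1],e[0]))%180)
print(tri(obs),tri(obs[:2]))
E
```

```text
screws [-17.06 -16.99] [-495.74 -531.61] 105.50875372761534
grip [-69.4] [-513.77]
wrist 1112 [397.91  89.34] ((400.794189453125, 86.82355499267578), (18.675243377685547, 72.2756118774414), 50.90614318847656)
180 c [491.29 168.3 ] 31.794230747279695 -518.3394332114264 size (74.584228515625, 17.8934326171875) yaw 56.04006
190 c [488.99 166.59] 30.751591046772358 -515.674532145393 size (72.04768371582031, 17.284870147705078) yaw 56.039967
side 71 [282.11 168.61] ((284.6969299316406, 166.63771057128906), (8.734539985656738, 36.760475158691406), 46.273033142089844)
top 134 [279.93 226.93] ((279.1080017089844, 226.34400939941406), (26.12040901184082, 5.6288533210754395), 34.69515609741211)
180 c [487.97 167.73] 32.122920648465886 -514.987918403076 size (70.93019104003906, 15.045013427734375) yaw 54.773987
190 c [487.09 166.71] 31.370922090652197 -513.876022684134 size (70.3608627319336, 14.924266815185547) yaw 54.774014
(array([491.36, 162.23, 212.16]), [np.float64(7.424567343512253), np.float64(13.841261426817573), np.float64(6.585689473359559)]) (array([494.48, 161.04, 212.12]), [np.float64(10.60079603048005), np.float64(10.600796030480078)])
```

```bash
python3 - <<'E'
from h import *
a=np.radians(105.4);U=np.array([np.cos(a),np.sin(a),0]);N=np.array([-U[1],U[0],0])
m1=dict(env.camera_model('wrist'),T=np.load('w1.npy'))
o,d=ray('wrist',[[342,38],[385,41],[428,44]],m1)
for x in d: t=(90.5-o@U)/(x@U);print('column top edge',o[2]+t*x[2],(o+t*x)@N)
f=cv2.imread('pics/side0.png');x0,y0,x1,y1=262,155,295,200;hh=cv2.cvtColor(f,cv2.COLOR_BGR2HSV)[y0:y1,x0:x1]
mk=cv2.inRange(hh,(0,110,35),(8,255,255))|cv2.inRange(hh,(172,110,35),(180,255,255))
p=cv2.findNonZero(mk).reshape(-1,2)+[x0,y0];print(len(p),p.min(0),p.max(0),p.mean(0))
y=np.radians(55.5);bx=np.array([np.cos(y),np.sin(y),0]);by=np.array([-bx[1],bx[0],0])
for zt in(190,195,200,205):
    c=30.5*U-513.5*N+[0,0,zt]
    q=proj('side',[c+i*35*bx+j*8*by-[0,0,k] for i in(-1,1) for j in(-1,1) for k in(0,34)]);print(zt,q.min(0),q.max(0))
E
```

```text
column top edge 140.60304178141 -467.54968343036825
column top edge 136.8720998554782 -515.3004087905964
column top edge 141.9523400938624 -563.8277928427926
112 [272 167] [281 183] [276.5  174.61]
190 [270.88 170.81] [283.08 190.25]
195 [270.74 169.43] [282.98 188.86]
200 [270.6  168.05] [282.87 187.47]
205 [270.46 166.66] [282.77 186.07]
```

Call:
drive_effector --motion '[39,0,0,0,0,-8,39,-6,0,0,0,-8,37,-11,0,0,0,-8,36,-16,0,0,0,-8,33,-21,0,0,0,-8,0,0,0,0,0,-8.4,0,0,0,0,0,-8.4,0,0,0,0,0,-8.4]' --jaw 45

```text
time_s: 17.1
ee_pos: [403.5, 100.5, 318.7]
ee_rot: [-180.0, -0.1, 171.0]
force: [0.6, -0.6, -0.4]
gripper_width: 44.9
gripper_force: 0.0
```

Call:
drive_effector --motion '[0,0,0,0,0,-8.4,0,0,0,0,0,-8.4,0,0,0,0,0,-8.4,0,0,0,0,0,-8.4,0,0,0,0,0,-8.4,0,0,0,0,0,-8.4,0,0,0,0,0,-8.4,0,0,0,0,0,-6]'

```text
time_s: 17.9
ee_pos: [403.8, 100.4, 318.4]
ee_rot: [179.8, -0.1, -124.3]
force: [0.3, -0.1, 0.1]
gripper_width: 45.2
gripper_force: 0.0
```

```bash
python3 - <<'E'
from h import *
go2(30.5,-513.4,220,tilt=0,yaw=235.5);print(env.state()['qpos'])
E
```

```text
t 17.9 u,n,z -10.464990699064504 -415.98844779440856 318.4167713796087 
 trans now [-100.99  -31.99   98.14] trans after rot [-100.9   -31.41   98.42] rotvec [ 0.15 -0.11  0.18] F unz -0.1379164740148316 -0.25584844349588554 0.06439551084877852 w 45.15038042373171 0.0
[  12.35    0.64   96.66    0.04   82.89 -133.34]
```

Call:
drive_effector --motion '[-35,-11,0,0,0,0,-35,-11,20,0,0,0,-31,-10,40,0,0,0,0,0,38,0,0,0,0,0,0,0,0,0,0,0,0,0,0,0]'

```text
time_s: 18.5
ee_pos: [487.1, 164.5, 222.6]
ee_rot: [179.9, -0.1, -124.6]
force: [0.0, -0.2, 1.0]
gripper_width: 44.9
gripper_force: 0.0
```

```bash
python3 - <<'E'
from h import *
go2(30.5,-513.4,168,tilt=0,yaw=235.5);print(env.state()['qpos'])
f=env.grab_frame('wrist');cv2.imwrite('pics/w9.png',f);cv2.imwrite('pics/c9.png',cv2.resize(f[50:330,180:460],None,fx=1.7,fy=1.7))
E
```

```text
t 18.5 u,n,z 29.214624064515867 -513.2494178312822 222.64446713164875 
 trans now [-1.04  0.79 54.64] trans after rot [-0.94  0.89 54.64] rotvec [ 0.1  -0.11 -0.11] F unz -0.17832741983180908 0.015873211996769762 0.9990488516890064 w 44.85110843725554 0.0
[  17.37   12.56   96.44    0.01   71.14 -128.03]
```

View pics/c9.png

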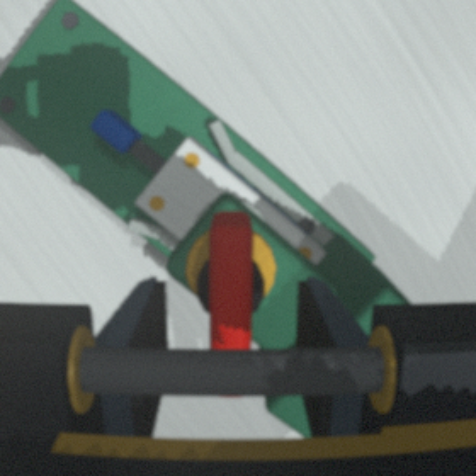

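The handle bar is upright and centred between the fingers: bar at column 231, finger midpoint at about 232. Next I descend and grip it.

Call:
drive_effector --motion '[-0.9,0.4,20,0,0,0,0,0,20,0,0,0,0,0,14,0,0,0,0,0,0,0,0,0]'

```text
time_s: 18.95
ee_pos: [487.8, 165.1, 169.8]
ee_rot: [-180.0, 0.0, -124.7]
force: [-0.3, -0.5, 0.3]
gripper_width: 44.6
gripper_force: 0.0
```

Call:
drive_effector --motion '[0,0,0,0,0,0,0,0,0,0,0,0,0,0,0,0,0,0,0,0,0,0,0,0,0,0,0,0,0,0,0,0,0,0,0,0]' --jaw 5 --force 30

```text
time_s: 19.55
ee_pos: [488.7, 166.0, 170.9]
ee_rot: [-179.9, 0.2, -124.6]
force: [-1.9, 0.4, 6.5]
gripper_width: 28.9
gripper_force: 30.0
```

```bash
python3 - <<'E'
from h import *
go2(30.5,-513.4,168,tilt=0,yaw=235.5);print(env.state()['torque'])
E
```

```text
t 19.55 u,n,z 30.244088069295355 -515.1808107037609 170.85558423482246 
 trans now [1.21 1.34 2.85] trans after rot [1.2  1.34 2.86] rotvec [-0.06  0.16 -0.14] F unz 0.8861041634309186 1.6966346808188006 6.529996930032433 w 28.894441467371447 30.002591907978058
[0.33 0.45 0.04]
```

The opening stopped at 29 mm instead of 16, so the tips are on the hub below the bar. I'll open, go up a little, and grip again.

Call:
drive_effector --motion '[0,0,0,0,0,0,0,0,0,0,0,0,0,0,0,0,0,0,0,0,-4,0,0,0,0,0,-4,0,0,0,0,0,0,0,0,0,0,0,0,0,0,0]' --jaw 45 --force 30

```text
time_s: 20.25
ee_pos: [488.2, 165.4, 177.1]
ee_rot: [-180.0, 0.0, -124.6]
force: [-0.3, 0.9, -0.1]
gripper_width: 44.8
gripper_force: 0.0
```

```bash
python3 -c "
from h import *
go2(30.5,-513.4,177,tilt=0,yaw=235.5)
f=env.grab_frame('side');cv2.imwrite('pics/c10.png',cv2.resize(f[90:240,200:360],None,fx=3.5,fy=3.5,interpolation=cv2.INTER_CUBIC))"
```

```text
t 20.25 u,n,z 29.786773132163272 -514.5668384215752 177.13552304475968 
 trans now [0.44 1.3  0.14] trans after rot [0.43 1.3  0.14] rotvec [-0.01  0.02 -0.13] F unz 0.9236815124484739 0.033772872245048755 -0.06557396159174336 w 44.78780080357982 0.0
```

View pics/c10.png

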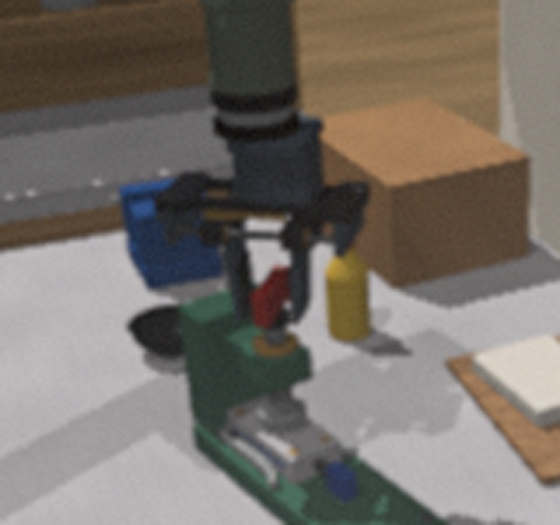

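The fingers straddle the red bar, which spans rows 268–328 of the crop, and the grey hub sits just below it. I'll grip at this height.

Call:
drive_effector --motion '[0.4,0.8,0,0,0,0,0,0,0,0,0,0,0,0,0,0,0,0,0,0,0,0,0,0,0,0,0,0,0,0,0,0,0,0,0,0,0,0,0,0,0,0]' --jaw 5 --force 30

```text
time_s: 21.0
ee_pos: [487.7, 165.0, 176.9]
ee_rot: [-179.9, -0.0, -124.6]
force: [3.0, -3.3, -2.0]
gripper_width: 27.8
gripper_force: 30.0
```

```bash
python3 -c "
from h import *
go2(30.5,-513.4,177,tilt=0,yaw=235.5);print(env.state()['torque'])"
```

```text
t 21.0 u,n,z 29.573742947827288 -514.0217038211966 176.88592929770442 
 trans now [-0.12  1.11 -0.12] trans after rot [-0.12  1.11 -0.11] rotvec [-0.08 -0.01 -0.12] F unz -4.00627360247249 -2.006994384749772 -2.010715999991488 w 27.755041681322492 29.99958336353302
[-0.63 -0.6  -0.02]
```

Call:
drive_effector --motion '[0,0,0,0,0,0,0,0,0,0,0,0,0,0,-4,0,0,0,0,0,-4,0,0,0,0,0,0,0,0,0]' --jaw 45 --force 20

```text
time_s: 21.5
ee_pos: [487.5, 165.9, 185.9]
ee_rot: [-180.0, 0.1, -124.6]
force: [-0.1, -1.0, -0.3]
gripper_width: 44.9
gripper_force: 0.0
```

```bash
python3 -c "
from h import *
go2(30.5,-513.4,185,tilt=0,yaw=235.5)
f=env.grab_frame('wrist');cv2.imwrite('pics/w11.png',f)"
```

```text
t 21.5 u,n,z 30.452809973469936 -514.022189374398 185.85408022723863 
 trans now [0.45 0.44 0.85] trans after rot [0.45 0.44 0.85] rotvec [-0.03  0.09 -0.12] F unz -0.965210686252207 0.3864781583636801 -0.2857716618930586 w 44.89631792242612 0.0
```

Call:
drive_effector --motion '[0,0.5,0,0,0,0,0,0,0,0,0,0,0,0,0,0,0,0,0,0,0,0,0,0,0,0,0,0,0,0,0,0,0,0,0,0]' --jaw 5 --force 20

```text
time_s: 22.15
ee_pos: [487.8, 165.1, 184.9]
ee_rot: [-179.9, 0.0, -124.6]
force: [3.6, -3.2, -2.7]
gripper_width: 15.7
gripper_force: 20.0
```

```bash
python3 -c "
from h import *
go2(30.5,-513.4,185,tilt=0,yaw=235.5);print(env.state()['torque'])
f=env.grab_frame('wrist');cv2.imwrite('pics/w12.png',f)
g=cv2.imread('pics/w11.png');cv2.imwrite('pics/c12.png',cv2.resize(np.hstack([g[100:300,220:410],f[100:300,220:410]]),None,fx=2,fy=2))"
```

```text
t 22.15 u,n,z 29.61489201326395 -514.112024212004 184.9117367267275 
 trans now [-0.02  1.14 -0.09] trans after rot [-0.03  1.14 -0.09] rotvec [-0.14  0.   -0.12] F unz -4.04525058023986 -2.6440403144554314 -2.7269023690984584 w 15.668363410327228 19.98966783285141
[-0.42 -0.53 -0.05]
```

The opening is now 15.7 mm, so the bar is held. I'll ease off the side load and start turning.

Call:
drive_effector --motion '[0,-0.9,0,0,0,0,0,0,0,0,0,0]' --force 30

```text
time_s: 22.4
ee_pos: [487.8, 165.0, 184.9]
ee_rot: [-180.0, 0.0, -124.6]
force: [3.8, -2.7, -1.3]
gripper_width: 15.8
gripper_force: 30.0
```

Call:
drive_effector --motion '[0,0,0.3,0,0,5,0,0,0.48,0,0,8.5,0,0,0.48,0,0,8.5,0,0,0,0,0,0]'

```text
time_s: 22.8
ee_pos: [487.6, 165.3, 183.7]
ee_rot: [-180.0, 0.0, -146.6]
force: [2.5, -2.0, -1.8]
gripper_width: 15.6
gripper_force: 30.0
```

```bash
python3 -c "
from h import *
go2(30.5,-513.4,185,tilt=0,yaw=235.5-22);print(env.state()['torque'])"
```

```text
t 22.8 u,n,z 29.86186070673904 -513.941800985608 183.65455782588722 
 trans now [ 0.32  0.77 -1.35] trans after rot [ 0.32  0.77 -1.35] rotvec [-0.    0.01 -0.13] F unz -2.548000486372876 -1.8590951277868137 -1.7692426904730205 w 15.563671688712997 29.986723959445953
[-0.3  -0.31 -0.13]
```

Call:
drive_effector --motion '[0,0,0.48,0,0,8.5,0,0,0.48,0,0,8.5,0,0,0.48,0,0,8.5,0,0,0.48,0,0,8.5,0,0,0.48,0,0,8.5,0,0,0.48,0,0,8.5,0,0,0.48,0,0,8.5,0,0,0,0,0,0]'

```text
time_s: 23.6
ee_pos: [487.6, 166.1, 180.4]
ee_rot: [179.9, -0.0, 154.0]
force: [1.7, 2.2, -1.9]
gripper_width: 16.2
gripper_force: 30.0
```

```bash
python3 -c "
from h import *
go2(30.5,-513.4,185,tilt=0,yaw=235.5-22);print(env.state()['torque'],env.state()['qpos'])"
```

```text
t 23.6 u,n,z 30.64572965769425 -514.1778102370746 180.35893698149988 
 trans now [ 0.49 -0.62 -4.64] trans after rot [ 0.78  0.1  -4.64] rotvec [  0.11   0.02 -59.48] F unz 1.6644122521297997 -2.228712317847092 -1.892347558229703 w 16.227708940309107 29.986581802368164
[ 0.23 -0.39 -0.16] [ 17.47  14.35 100.43   0.1   65.18 -46.59]
```

Call:
drive_effector --motion '[0,0,0.48,0,0,8.5,0,0,0.48,0,0,8.5,0,0,0.48,0,0,8.5,0,0,0.48,0,0,8.5,0,0,0.48,0,0,8.5,0,0,0.48,0,0,8.5,0,0,0.48,0,0,8.5,0,0,0,0,0,0]'

```text
time_s: 24.4
ee_pos: [488.3, 166.6, 177.1]
ee_rot: [179.9, -0.1, 94.6]
force: [3.5, 3.4, -3.3]
gripper_width: 16.1
gripper_force: 30.0
```

```bash
python3 -c "
from h import *
go2(30.5,-513.4,185,tilt=0,yaw=235.5-22);print(env.state()['torque'],env.state()['qpos'])"
```

```text
t 24.4 u,n,z 30.903137107661557 -514.9888863576272 177.05813285362782 
 trans now [-0.67 -1.47 -7.95] trans after rot [ 1.64  0.11 -7.94] rotvec [   0.22    0.03 -118.94] F unz 2.3806564981932423 -4.301789348408228 -3.2769966955368153 w 16.072095670866013 29.98628944158554
[ 0.36 -0.65 -0.17] [ 17.48  14.52 100.7    0.13  64.64  12.86]
```

Call:
drive_effector --motion '[0,-0.5,0.3,0,0,5,0,-0.3,0.3,0,0,5,0,0,0.3,0,0,5,0,0,0.2,0,0,4,0,0,0,0,0,0]'

```text
time_s: 24.9
ee_pos: [488.5, 166.5, 176.0]
ee_rot: [179.8, -0.2, 75.6]
force: [6.8, 2.9, -4.5]
gripper_width: 15.6
gripper_force: 30.0
```

```bash
python3 -c "
from h import *
s=env.state();print(s['torque'],s['ee_rot'],s['ee_pos'],s['force'])"
```

```text
[ 0.32 -0.93 -0.15] [179.82  -0.21  75.65] [488.54 166.49 176.02] [ 6.83  2.89 -4.54]
```

Call:
drive_effector --motion '[0,0,0.15,0,0,2.5,0,0,0.15,0,0,2.5,0,0,0,0,0,0]'

```text
time_s: 25.2
ee_pos: [488.6, 166.5, 175.7]
ee_rot: [179.8, -0.2, 70.7]
force: [7.1, 1.9, -4.5]
gripper_width: 15.8
gripper_force: 30.0
```

```bash
python3 -c "
from h import *
s=env.state();print(s['torque'],s['ee_rot'],s['ee_pos'],s['force'])"
```

```text
[ 0.35 -0.93 -0.16] [179.83  -0.22  70.68] [488.6  166.5  175.73] [ 7.14  1.92 -4.49]
```

Call:
drive_effector --motion '[0,0.3,0.12,0,0,2,0,0.3,0.12,0,0,2,0,0,0,0,0,0]'

```text
time_s: 25.5
ee_pos: [488.7, 166.4, 175.6]
ee_rot: [179.9, -0.2, 66.7]
force: [5.1, 4.1, -3.6]
gripper_width: 16.1
gripper_force: 30.0
```

```bash
python3 -c "
from h import *
s=env.state();print(s['torque'],s['ee_rot'],s['ee_pos'],s['force'])"
```

```text
[ 0.37 -0.65  0.04] [179.9   -0.22  66.73] [488.67 166.44 175.63] [ 5.06  4.13 -3.6 ]
```

Call:
drive_effector --motion '[0,0,0.1,0,0,1.5,0,0,0.1,0,0,1.5,0,0,0,0,0,0]'

```text
time_s: 25.8
ee_pos: [488.7, 166.4, 175.6]
ee_rot: [179.9, -0.2, 63.8]
force: [5.2, 4.0, -2.6]
gripper_width: 15.9
gripper_force: 30.0
```

```bash
python3 -c "
from h import *
s=env.state();print(s['torque'],s['ee_rot'],s['ee_pos'],s['force'])"
```

```text
[ 0.34 -0.66  0.29] [179.89  -0.23  63.8 ] [488.74 166.43 175.62] [ 5.21  4.03 -2.58]
```

Call:
drive_effector --motion '[0,0,0,0,0,1.5]'

```text
time_s: 25.9
ee_pos: [488.8, 166.4, 175.6]
ee_rot: [179.9, -0.2, 62.3]
force: [4.6, 4.7, -2.7]
gripper_width: 15.4
gripper_force: 30.1
```

```bash
python3 -c "
from h import *
s=env.state();print(s['torque'],s['ee_rot'],s['ee_pos'],s['force'])"
```

```text
[ 0.45 -0.7   0.74] [179.88  -0.23  62.32] [488.79 166.43 175.62] [ 4.58  4.72 -2.72]
```

Call:
drive_effector --motion '[0,0,0,0,0,0.5,0,0,0,0,0,0]'

```text
time_s: 26.1
ee_pos: [488.8, 166.4, 175.6]
ee_rot: [179.9, -0.2, 61.9]
force: [5.9, 3.4, -2.4]
gripper_width: 15.5
gripper_force: 30.1
```

```bash
python3 -c "
from h import *
s=env.state();print(s['torque'],s['ee_rot'],s['ee_pos'],s['force'])"
```

```text
[ 0.42 -0.63  0.68] [179.88  -0.23  61.87] [488.77 166.43 175.59] [ 5.92  3.42 -2.38]
```

The torque rises sharply to 0.68 N m, so the screw is tight. I'll release and withdraw upwards.

Call:
drive_effector --motion '[0,0,0,0,0,0,0,0,0,0,0,0,0,0,0,0,0,0,0,0,0,0,0,0,0,0,-15,0,0,0,0,0,-30,0,0,0,0,0,-40,0,0,0,0,0,-40,0,0,0]' --jaw 45 --force 20

```text
time_s: 26.9
ee_pos: [486.5, 164.7, 301.2]
ee_rot: [-179.9, 0.1, 61.4]
force: [1.3, -0.1, 0.6]
gripper_width: 44.7
gripper_force: 0.0
```

Call:
drive_effector --motion '[-40,0,-20,0,0,0,-40,0,0,0,0,0,-40,0,0,0,0,0,-40,0,0,0,0,0,-30,0,0,0,0,0,0,0,0,0,0,0,0,0,0,0,0,0,0,0,0,0,0,0]'

```text
time_s: 27.7
ee_pos: [396.6, -1.2, 320.1]
ee_rot: [-180.0, -0.0, 61.4]
force: [0.2, -0.3, -0.1]
gripper_width: 45.0
gripper_force: 0.0
```

```bash
python3 - <<'E'
from h import *
s=env.state();print(s['ee_pos'],s['ee_rot'],s['time_s'])
f=env.grab_frame('side');w=env.grab_frame('wrist')
m=env.camera_model('wrist');cv2.imwrite('pics/w13.png',w);np.save('w13.npy',m['T'])
cv2.imwrite('pics/c13.png',np.hstack([cv2.resize(f[140:265,230:340],(352,400)),w[:,150:590]]))
E
```

```text
[396.57  -1.2  320.1 ] [-179.99   -0.03   61.42] 27.7
```

View pics/c13.png

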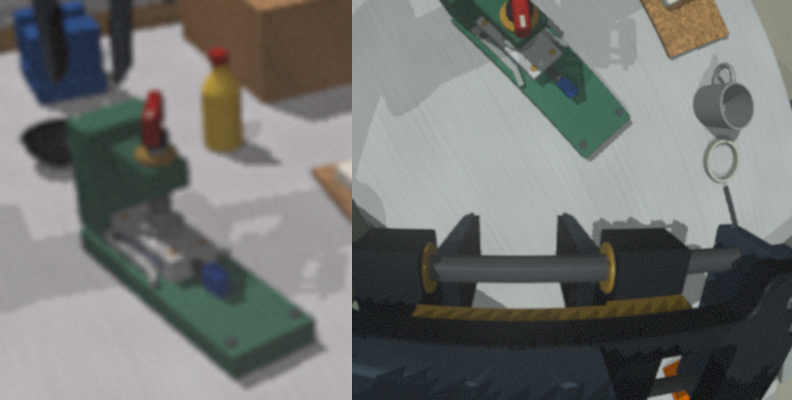

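The cassette sits in the press between the guides, tail outwards, with the plate down on it. The handle is where I left it, the arm is clear, and the other things are unmoved.

```bash
python3 -c "
from workcell import env
print(env.job_done())"
```

```text
the job is handed in; nothing more can be done
None
```

I handed the job in at about 28 s: the cassette is home against the column and the screw was tight on it (0.68 N m at the handle); the hand-in gave no verdict.

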